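Hang the humidifier bracket on the free peg

ROBOT

A 6-joint arm with a two-finger parallel gripper is mounted at the origin on the work surface. World frame = base frame: x ahead of the robot, y to its left, z up, the work surface at z = 0. Lengths are in m, angles in rad, forces in N, time in s.
With the tool pointing down it reaches from about 0.375 to 0.975 m from the base axis. Payload 3.8 kg.
Tool frame: the origin (TCP) lies at the very end of the fingers, on their centre line; the grasp point (between the pads) lies r.pinch_z behind it (r.pinch_z is the distance from the TCP to the grasp point, in m); z points along the fingers, y is the direction in which the jaws open and shut (so a half turn about z gives the same grasp; the last joint's range is limited). The gripper opens to 85 mm and grips with 20 to 120 N. Pads are 22 mm wide; open, the fingers measure 114 mm over their backs; the gripper's body (76 mm by 85 mm) begins 54 mm behind the grasp point. The pads swing forward as they close: fully open they stand 13 mm farther back than shut.
Start: joints at [-0.037, 0.264, 1.604, -0, 1.274, -0.037], TCP at [0.675, -0, 0.231] pointing down, gripper open.
Joint ranges: [-2.63, 2.63], [-0.94, 2.18], [0.31, 2.57], [-1.31, 4.45], [0, 2.66], [-2.55, 2.55]. Speed limits (rad/s): [2.57, 2.57, 3.14, 3.14, 3.14, 3.14].

INTERFACE

Orientations are given as a 3x3 rotation matrix whose columns are the frame's x, y, z axes.
In Python, from cell import r gives the robot as it stands.
- The arm moves only by the tool carry_out, never from a script. Its argument "moves" is a list of rows, each an object with "xyz": the shift along the world's x, y, z in mm, a list of three; "yaw": the turn about the world's z in rad. A call has 1 to 20 rows; each row is the pose to reach, as a shift and turn from the pose commanded when the call began; what a row does not reach only later rows make up. A row lasts 1/8 s, in which the tool goes at most 62.5 mm and 10.7 degrees, less where a joint would pass 70% of its speed; a pose out of reach is approached as far as the arm can. A call with a gripper value outside its range is refused whole. "claw" is the closure in counts, from 0 (fully open) to 255 (shut), set as the call begins (left out, the last holds). The fingers move at their own pace and stop on an object; the grip force is fixed at half the most. Time passes only in rows, so rows that repeat a pose let the fingers close. It gives the time, the measured TCP pose, the force and the opening at its end, in the units of the state.
- r.get_obs(): the state, without advancing time (a new reading comes with each control period).
- r.read_camera(name): name is "scene" or "side" or "wrist"; returns a dict with "color" (420x560x3 uint8, red, green, blue), "depth" (420x560 float32, m along the optical axis (not along the pixel's ray), 0 where there is no reading), "K" (3x3 intrinsics, pixels), "xyz" and "orientation" of the camera in the world. Camera axes: x right, y down, z forward; pixel columns grow to the right and rows downward; lengths in m; the calibration is good to about 2 mm. A picture is of the moment at which its call begins.
- r.close_job(): hands the job in, once; it reports no verdict.
The state is a dict: "time": time; "qpos": joint angles; "joint_velocities": joint speeds; "tau": joint torques, N m; "eef_pos": TCP position; "eef_rot": TCP orientation; "ft_force": force on the tool from outside, world axes, zero at the start; "torque": the same for the moment, N m; "opening": opening from 0.0 (shut) to 1.0 (fully open).
Only numpy, scipy, OpenCV 4.12 (cv2) and the standard library are available. Lean on these libraries where they do the work, as an engineer would, in place of code of your own. Each camera call takes 0.05 s, during which the arm holds its last target.

TASK

Pull the cabinet's blue drawer well open, take out the yellow bottle bracket and hang it by its eye on the free peg of the blue stand, well onto the peg and with its bottle ring pointing outwards, away from the post. Let it hang there and push the drawer fully shut; do not knock over or shift the amber bottle or the steel dish in front of the stands.

Things in the scene. Friction and masses are not known exactly. Their poses are not given: they have to be found in the camera images.
- drawer (a joint): Slide of the cabinet's only drawer, in m: 0 shut, grows as it comes out on the handle side, stop at 0.18; about 2 N of friction, stays where left, may start up to 12 mm ajar. Blue front reaching 119 mm above the table; grey side walls up to 73 mm; inside floor 18 mm above the table, inside 240 mm wide.
- cab_front (a point): White cabinet, fixed, 270 mm deep (x), 280 wide (y), 130 high (z), left or right of the middle of the table and slightly turned; its front faces its own -x. This point: middle of its front face's top edge, same axes. The top is closed: what is in the drawer can be reached only when pulled out from under it. Low things (to 35 mm) lie in the drawer too.
- drawer_grip (a point): Middle of the drawer's handle, a level round steel bar 12 mm thick and 110 mm long with its middle line 45 mm out from the drawer front, 100 mm above the table (30 mm below the cabinet's top). Axes: -x points straight out of the cabinet (the way the drawer opens), y along the bar, z up. Moves with the drawer.
- bracket: Yellow bottle bracket, about 160 g, 96 mm high, standing loose in the drawer: upright plate 44 wide (y), 8 thick (x), 96 high, with an eye through it along x; at the foot a level bottle ring, 68 across, 14 high, on the -x side (roughly towards the handle), and a heel to 12 mm on +x. Origin: bottom centre of the plate. The plate is 85 to 110 mm behind the inner face of the drawer front.
- eye (a point): Centre of the bracket's eye, a round hole 26 mm in diameter along x, 71 mm above the bracket's underside and 25 mm below its top; axes as the bracket.
- cradle (a point): Centre of the bracket's bottle ring, 44 mm to -x of the plate and 7 mm above the underside.
- free_peg (a point): Midpoint of the free peg's middle line, 206 mm above the table. Round steel peg 12 mm thick, 80 long, on a fixed blue post 26 wide. +x points level from the tip to the post, y level across, z up. The peg rises 10 degrees towards its tip: root 40 mm to +x and 7 lower, tip 40 mm to -x and 7 higher. The post's face is at the root, its top 21 mm above this point.
- stand_busy: The other, grey stand of the same size, standing 150 to 170 mm beside the blue one, on the same white plinth (12 mm high); fixed. Its peg is taken by a fixed orange filter cassette, 62 mm wide and 120 high. Origin: centre of its base's underside, below the post's face. Leave it as it is.
- bottle: Loose amber bottle, 56 mm across, 125 mm high, standing on the table in front of the gap between the two stands. Origin: centre of its underside, z its axis.
- dish: Loose steel dish, 100 mm across and 35 high, on the table in front of the stands. Origin: centre of its underside.

How it is judged:
By the outcome, as a careful person would: the job done as asked, in the order asked, and still so for the second after the job is handed in, with the robot touching nothing.
It also fails if it takes over 70 s, if anything falls off the work surface, if the arm or the gripper's body presses on something with over 40 N, if the wrist force passes 120 N, or if a joint passes its speed limit or range.

## Working session

There is one attempt and no reset: what is moved stays moved. The work goes in short steps, Python scripts to look and compute and a tool call to move; the robot and the scene stay as the last step left them, time stands still between calls to the robot, and variables do not carry over. Pictures are saved under pics/ and viewed, and the job is handed in when it is done.

Besides the shell and the picture viewer there is one more tool, called after ">>>" as name(argument=value, ...) on one line, values as JSON. carry_out: Moves the arm, as the interface text tells. Its arguments: {"type":"object","properties":{"moves":{"type":"array"},"claw":{"type":"number"}},"required":["moves"]}

```bash
mkdir -p pics; ls; cat > h.py <<'E'
from cell import r
import numpy as np, cv2
def cap(name,tag):
    c=r.read_camera(name); cv2.imwrite(f'pics/{tag}.png',c['color'][:,:,::-1]); np.savez(f'pics/{tag}.npz',**c); return c
def cloud(c):
    d=c['depth'];K=np.array(c['K']);v,u=np.mgrid[:d.shape[0],:d.shape[1]]
    P=np.stack([(u-K[0,2])/K[0,0]*d,(v-K[1,2])/K[1,1]*d,d],-1)
    return P@np.array(c['orientation']).T+np.array(c['xyz'])
E
python3 - <<'E'
from h import *
for n in ['scene','side','wrist']:
    c=cap(n,n+'0'); print(n,np.round(c['K'],1).tolist(),np.round(c['xyz'],3),np.round(c['orientation'],3).tolist())
o=r.get_obs(); print(o['time'],o['eef_pos'],o['eef_rot'],o['opening'],r.pinch_z)
E
```

```text
pics
scene [[480.6, 0.0, 275.6], [0.0, 480.6, 207.8], [0.0, 0.0, 1.0]] [ 0.635 -0.813  0.791] [[0.999, 0.03, -0.033], [0.045, -0.646, 0.762], [0.002, -0.763, -0.647]]
side [[392.2, 0.0, 283.4], [0.0, 392.2, 198.8], [0.0, 0.0, 1.0]] [0.246 0.587 0.686] [[-0.874, -0.3, 0.382], [-0.486, 0.568, -0.664], [-0.018, -0.766, -0.642]]
wrist [[290.5, 0.0, 277.4], [0.0, 290.5, 215.0], [0.0, 0.0, 1.0]] [0.676 0.065 0.373] [[1.0, 0.001, -0.003], [0.0, -0.965, -0.261], [-0.003, 0.26, -0.965]]
0.15 [6.74419813e-01 3.18085760e-05 2.30205995e-01] [[-2.60127258e-05  9.99998325e-01 -1.83004428e-03]
 [ 9.99999998e-01  2.61246374e-05  6.11285272e-05]
 [ 6.11762341e-05 -1.83004268e-03 -9.99998324e-01]] 1.0028905001962558 0.0187
```

View pics/scene0.png

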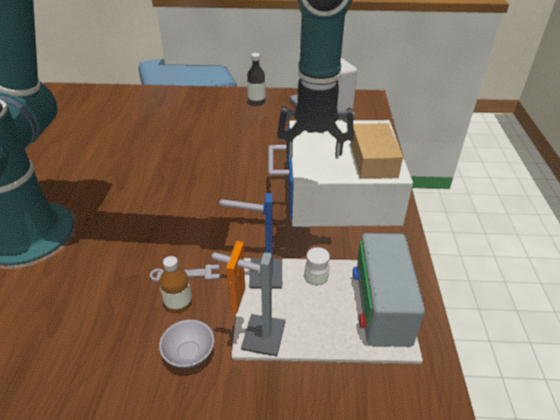

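View pics/side0.png

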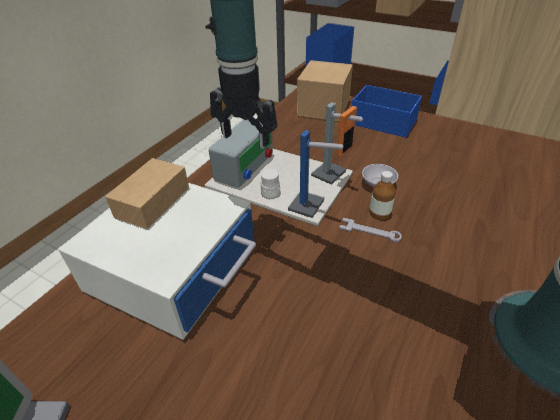

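View pics/wrist0.png

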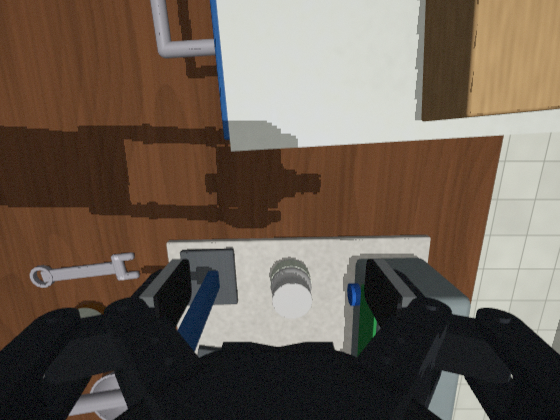

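The scene camera shows the cabinet beyond the stands, with its handle near (280,160), the blue post at (268,240) with its peg tip at (222,204), and the bottle at (175,285). The dish is at (187,345). The side view shows the same things, with the handle at (230,262). Next I measure.

```bash
python3 - <<'E'
from h import *
L=lambda t:dict(np.load(f'pics/{t}.npz'))
for t in ['scene0','side0']:
    c=L(t); P=cloud(c); im=c['color']; hsv=cv2.cvtColor(im,cv2.COLOR_RGB2HSV)
    ok=c['depth']>0
    # cabinet top
    m=ok&(abs(P[...,2]-.13)<.005)&(hsv[...,1]<50)&(hsv[...,2]>150)
    n,lab,st,_=cv2.connectedComponentsWithStats(m.astype(np.uint8)); k=1+np.argmax(st[1:,4])
    q=P[lab==k]; rr=cv2.minAreaRect(q[:,:2].astype(np.float32)); print(t,'top',len(q),rr,np.round(cv2.boxPoints(rr),3).tolist())
    b=ok&(hsv[...,0]>105)&(hsv[...,0]<125)&(hsv[...,1]>120)
    n,lab,st,ce=cv2.connectedComponentsWithStats(b.astype(np.uint8))
    for k in range(1,n):
        if st[k,4]>60:
            q=P[lab==k]; print(' blue',st[k].tolist(),np.round(np.percentile(q,[2,50,98],axis=0),3).tolist())
            if np.median(q[:,1])>0.0 : print('   line',np.round(cv2.fitLine(q[:,:2].astype(np.float32),1,0,.01,.01).ravel(),4))
    # peg cands: height .185-.22, grey
    for nm,lo,hi in [('peg',.19,.222),('handle',.085,.108)]:
        g=ok&(hsv[...,1]<70)&(P[...,2]>lo)&(P[...,2]<hi)&(P[...,0]<.75)&(P[...,0]>.4)
        n,lab,st,ce=cv2.connectedComponentsWithStats(g.astype(np.uint8))
        for k in range(1,n):
            if st[k,4]>40:
                q=P[lab==k]; print(' ',nm,st[k].tolist(),np.round(np.percentile(q,[2,50,98],axis=0),3).tolist(),np.round(cv2.fitLine(q.astype(np.float32),1,0,.01,.01).ravel(),4))
    for nm,h0,h1,s in [('orange',8,20,200)]:
        g=ok&(hsv[...,0]>5)&(hsv[...,0]<18)&(hsv[...,1]>180)&(hsv[...,2]>110)&(P[...,2]>.03)
        q=P[g]; print(nm,g.sum(),np.round(np.percentile(q,[2,50,98],axis=0),3).tolist())
    g=ok&(P[...,2]>.02)&(P[...,2]<.16)&(P[...,0]>.33)&(P[...,0]<.62)&(P[...,1]<-.02)
    n,lab,st,ce=cv2.connectedComponentsWithStats(g.astype(np.uint8))
    for k in range(1,n):
        if st[k,4]>100: q=P[lab==k]; print('  obj',st[k].tolist(),np.round(np.percentile(q,[2,50,98],axis=0),3).tolist())
E
```

```text
scene0 top 3277 ((0.766495943069458, 0.1718977987766266), (0.2708846628665924, 0.2308390587568283), 2.7716481685638428) [[0.6259999871253967, 0.2809999883174896], [0.6370000243186951, 0.05000000074505806], [0.9070000052452087, 0.06300000101327896], [0.8960000276565552, 0.2939999997615814]]
 blue [288, 158, 5, 25, 63] [[0.622, 0.075, 0.095], [0.629, 0.119, 0.119], [0.634, 0.193, 0.122]]
   line [ 0.0782 -0.9969  0.6284  0.1218]
 blue [264, 193, 8, 60, 367] [[0.583, -0.132, 0.098], [0.591, -0.13, 0.181], [0.597, -0.111, 0.228]]
  peg [219, 199, 44, 12, 275] [[0.501, -0.127, 0.2], [0.54, -0.123, 0.21], [0.578, -0.116, 0.218]] [ 0.9848  0.0226 -0.1725  0.5374 -0.1228  0.2111]
  peg [212, 252, 18, 11, 124] [[0.506, -0.269, 0.209], [0.52, -0.265, 0.215], [0.534, -0.258, 0.22]] [ 0.9744 -0.1691 -0.1481  0.5202 -0.2646  0.2155]
  peg [237, 257, 35, 24, 335] [[0.55, -0.288, 0.191], [0.585, -0.276, 0.207], [0.604, -0.265, 0.221]] [ 0.939  -0.333  -0.0856  0.5748 -0.276   0.2066]
  handle [241, 17, 60, 8, 336] [[0.406, 1.19, 0.086], [0.522, 1.199, 0.096], [0.643, 1.211, 0.107]] [ 0.9999 -0.0066
[... 3172 characters left out ...]
26, 70, 44, 1123] [[0.333, -1.253, 0.024], [0.393, -1.226, 0.097], [0.565, -1.217, 0.158]]
  obj [359, 86, 63, 46, 1932] [[0.45, -0.73, 0.022], [0.528, -0.595, 0.059], [0.616, -0.586, 0.09]]
  obj [324, 127, 10, 16, 122] [[0.586, -0.282, 0.116], [0.591, -0.262, 0.138], [0.603, -0.257, 0.158]]
  obj [337, 131, 17, 25, 212] [[0.533, -0.289, 0.109], [0.538, -0.252, 0.136], [0.553, -0.233, 0.159]]
  obj [314, 148, 32, 34, 494] [[0.553, -0.305, 0.02], [0.589, -0.262, 0.023], [0.617, -0.231, 0.096]]
  obj [288, 157, 36, 59, 810] [[0.55, -0.152, 0.02], [0.584, -0.105, 0.024], [0.615, -0.078, 0.154]]
  obj [362, 164, 36, 51, 1098] [[0.38, -0.351, 0.021], [0.41, -0.18, 0.055], [0.493, -0.163, 0.125]]
```

>>> carry_out(moves=[{"xyz": [-25,50,0],"yaw": 0.03},{"xyz": [-50,100,0],"yaw": 0.06},{"xyz": [-70,150,0],"yaw": 0.06},{"xyz": [-94,194,0],"yaw": 0.06},{"xyz": [-94,194,0],"yaw": 0.06},{"xyz": [-94,194,-20],"yaw": 0.06},{"xyz": [-94,194,-40],"yaw": 0.06},{"xyz": [-94,194,-40],"yaw": 0.06}], claw=110)

```text
time: 1.15
eef_pos: [0.5791, 0.1922, 0.1871]
eef_rot: [[-0.058, 0.998, -0.007], [0.998, 0.058, -0.002], [-0.002, -0.007, -1.0]]
ft_force: [0.4, 0.1, -0.3]
opening: 0.571
```

```bash
python3 - <<'E'
from h import *
c=cap('wrist','w1');cap('side','s1')
E
```

```text
(no output)
```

View pics/w1.png

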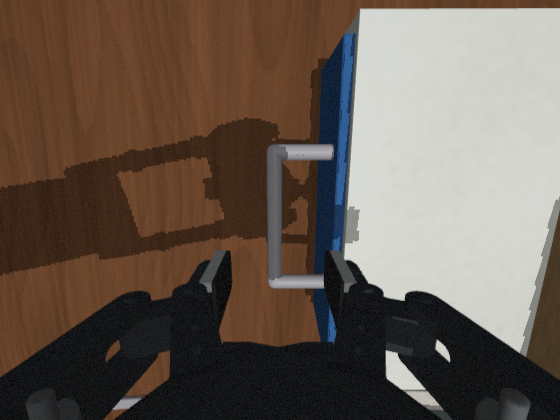

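View pics/s1.png

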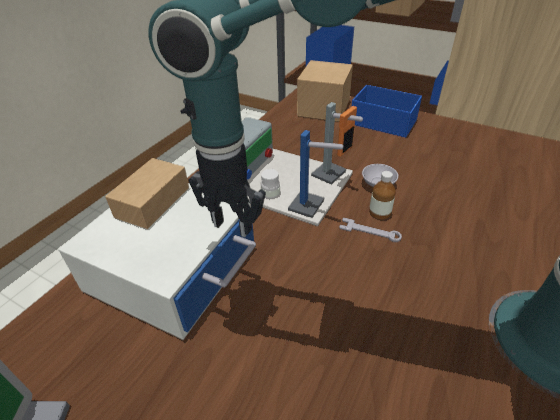

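The wrist view shows the bar at column 274, rows 150–285, between the fingers (midline about 278). I go down and grip.

>>> carry_out(moves=[{"xyz": [0,0,-25]},{"xyz": [0,0,-50]},{"xyz": [0,0,-75]},{"xyz": [0,0,-95]},{"xyz": [0,0,-106]},{"xyz": [0,0,-106]},{"xyz": [0,0,-106]}], claw=140)

```text
invalid input
```

>>> carry_out(moves=[{"xyz": [0,0,0]},{"xyz": [0,0,0]},{"xyz": [0,0,0]},{"xyz": [0,0,0]},{"xyz": [0,0,0]},{"xyz": [0,0,0]}], claw=255)

```text
invalid input
```

Yaw is required in every row.

>>> carry_out(moves=[{"xyz": [0,0,-25],"yaw": 0},{"xyz": [0,0,-50],"yaw": 0},{"xyz": [0,0,-75],"yaw": 0},{"xyz": [0,0,-95],"yaw": 0},{"xyz": [0,0,-106],"yaw": 0},{"xyz": [0,0,-106],"yaw": 0},{"xyz": [0,0,-106],"yaw": 0}], claw=140)

```text
time: 2.12
eef_pos: [0.5818, 0.1942, 0.0862]
eef_rot: [[-0.06, 0.998, 0.001], [0.998, 0.06, 0.0], [0.0, 0.001, -1.0]]
ft_force: [-0.1, -0.5, -0.2]
opening: 0.449
```

>>> carry_out(moves=[{"xyz": [0,0,0],"yaw": 0},{"xyz": [0,0,0],"yaw": 0},{"xyz": [0,0,0],"yaw": 0},{"xyz": [0,0,0],"yaw": 0},{"xyz": [0,0,0],"yaw": 0},{"xyz": [0,0,0],"yaw": 0}], claw=255)

```text
time: 2.88
eef_pos: [0.5815, 0.1942, 0.0862]
eef_rot: [[-0.06, 0.998, 0.001], [0.998, 0.06, 0.0], [0.0, 0.001, -1.0]]
ft_force: [-1.9, -1.1, 5.7]
opening: 0.115
```

>>> carry_out(moves=[{"xyz": [-3,0,0],"yaw": 0},{"xyz": [-9,-0.5,0],"yaw": 0},{"xyz": [-18,-1,0],"yaw": 0},{"xyz": [-28,-1.6,0],"yaw": 0},{"xyz": [-38,-2.2,0],"yaw": 0},{"xyz": [-48,-2.8,0],"yaw": 0},{"xyz": [-58,-3.4,0],"yaw": 0},{"xyz": [-68,-4,0],"yaw": 0},{"xyz": [-78,-4.6,0],"yaw": 0},{"xyz": [-88,-5.2,0],"yaw": 0},{"xyz": [-98,-5.8,0],"yaw": 0},{"xyz": [-108,-6.4,0],"yaw": 0},{"xyz": [-118,-7,0],"yaw": 0},{"xyz": [-128,-7.6,0],"yaw": 0},{"xyz": [-138,-8.1,0],"yaw": 0},{"xyz": [-148,-8.6,0],"yaw": 0},{"xyz": [-156,-9,0],"yaw": 0},{"xyz": [-162,-9.4,0],"yaw": 0},{"xyz": [-165,-9.6,0],"yaw": 0},{"xyz": [-165,-9.6,0],"yaw": 0}])

```text
time: 5.38
eef_pos: [0.4158, 0.1845, 0.0862]
eef_rot: [[-0.06, 0.998, 0.001], [0.998, 0.06, 0.0], [0.0, 0.001, -1.0]]
ft_force: [0.1, -1.7, 8.2]
opening: 0.117
```

```bash
python3 - <<'E'
from h import *
cap('scene','sc2');cap('side','s2')
E
```

```text
(no output)
```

View pics/sc2.png

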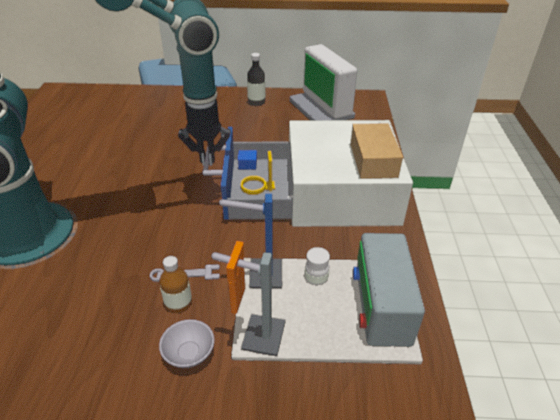

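View pics/s2.png

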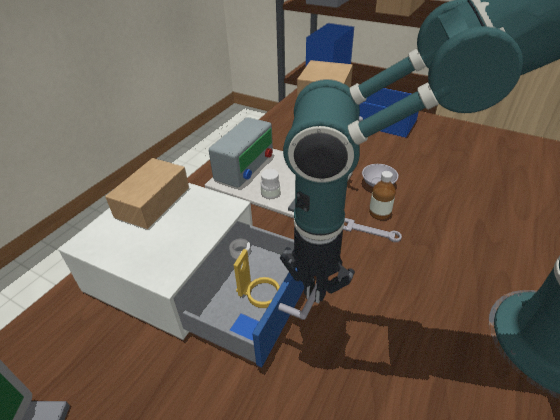

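The drawer is out with the bracket upright in it (side view plate at (243,272), ring at (265,292)). A low grey cup lies behind it and a low blue block beside the ring. I release the bar, rise and look.

>>> carry_out(moves=[{"xyz": [0,0,0],"yaw": 0},{"xyz": [0,0,0],"yaw": 0},{"xyz": [0,0,0],"yaw": 0},{"xyz": [0,0,0],"yaw": 0},{"xyz": [0,0,20],"yaw": 0},{"xyz": [0,0,50],"yaw": 0},{"xyz": [0,0,90],"yaw": 0},{"xyz": [0,0,130],"yaw": 0},{"xyz": [0,0,160],"yaw": 0},{"xyz": [0,0,160],"yaw": 0},{"xyz": [0,0,160],"yaw": 0}], claw=140)

```text
time: 6.85
eef_pos: [0.4154, 0.1842, 0.2442]
eef_rot: [[-0.06, 0.998, -0.001], [0.998, 0.06, -0.0], [-0.0, -0.001, -1.0]]
ft_force: [-0.6, 0.5, -0.2]
opening: 0.448
```

```bash
python3 - <<'E'
from h import *
for n,t in [('scene','sc3'),('side','s3'),('wrist','w3')]:
    c=cap(n,t); P=cloud(c); hsv=cv2.cvtColor(c['color'],cv2.COLOR_RGB2HSV)
    m=(c['depth']>0)&(hsv[...,0]>20)&(hsv[...,0]<32)&(hsv[...,1]>150)&(P[...,0]>.4)&(P[...,0]<.7)&(P[...,1]>.05)
    q=P[m]; print(t,len(q))
    pl=q[q[:,2]>.045]; print(' plate',len(pl),np.round(np.percentile(pl,[2,50,98],axis=0),3).tolist())
    print('  line',np.round(cv2.fitLine(pl[:,:2].astype(np.float32),1,0,.01,.01).ravel(),3))
    top=pl[pl[:,2]>.108]
    if len(top)>5: print(' top',len(top),np.round(np.percentile(top,[5,50,95],axis=0),3).tolist(),cv2.minAreaRect(top[:,:2].astype(np.float32)))
    rg=q[q[:,2]<.04]
    if len(rg)>20: print(' ring',len(rg),np.round(np.percentile(rg,[2,50,98],axis=0),3).tolist(),[np.round(x,3) for x in cv2.minEnclosingCircle(rg[rg[:,2]>.026][:,:2].astype(np.float32))])
    g=(c['depth']>0)&(P[...,2]>.12)&(P[...,2]<.136)&(P[...,0]>.55)&(P[...,1]>.05)&(P[...,1]<.3)
    b=(c['depth']>0)&(hsv[...,0]>105)&(hsv[...,0]<125)&(hsv[...,1]>120)&(P[...,2]>.1)&(P[...,2]<.125)&(P[...,0]<.5)&(P[...,1]>0)
    if b.sum()>20: print(' front top',np.round(cv2.fitLine(P[b][:,:2].astype(np.float32),1,0,.01,.01).ravel(),3))
E
```

```text
sc3 355
 plate 86 [[0.571, 0.161, 0.047], [0.577, 0.166, 0.103], [0.581, 0.204, 0.116]]
  line [ 0.129 -0.992  0.576  0.179]
 top 38 [[0.571, 0.164, 0.11], [0.576, 0.181, 0.114], [0.581, 0.204, 0.116]] ((0.5760122537612915, 0.18440280854701996), (0.007517475169152021, 0.04256197437644005), 3.2221429347991943)
 ring 265 [[0.503, 0.145, 0.02], [0.544, 0.173, 0.028], [0.585, 0.21, 0.035]] [array([0.543, 0.228]), np.float64(0.085)]
 front top [ 0.058 -0.998  0.47   0.182]
s3 560
 plate 286 [[0.568, 0.17, 0.047], [0.572, 0.195, 0.077], [0.578, 0.21, 0.113]]
  line [ 0.099 -0.995  0.573  0.18 ]
 top 28 [[0.569, 0.174, 0.109], [0.571, 0.197, 0.111], [0.575, 0.209, 0.114]] ((0.5713932514190674, 0.18913549184799194), (0.04144291579723358, 0.007147367112338543), 89.433349609375)
 ring 252 [[0.51, 0.153, 0.02], [0.557, 0.189, 0.026], [0.575, 0.215, 0.039]] [array([0.542, 0.188]), np.float64(0.04)]
 front top [ 0.058 -0.998  0.463  0.211]
w3 2842
 plate 1571 [[0.568, 0.166, 0.047], [0.572, 0.188, 0.092], [0.579, 0.208, 0.115]]
  line [ 0.16  -0.987  0.572  0.187]
 top 523 [[0.569, 0.168, 0.109], [0.574, 0.187, 0.114], [0.58, 0.207, 0.115]] ((0.4971601366996765, 0.18273209035396576), (0.16766895353794098, 0.04407675936818123), 2.974973678588867)
 ring 1208 [[0.499, 0.15, 0.021], [0.55, 0.183, 0.031], [0.574, 0.212, 0.038]] [array([0.538, 0.185]), np.float64(0.042)]
 front top [ 0.053 -0.999  0.464  0.231]
```

View pics/w3.png

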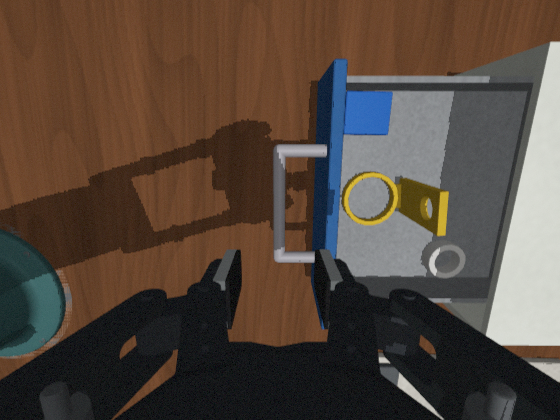

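View pics/s3.png

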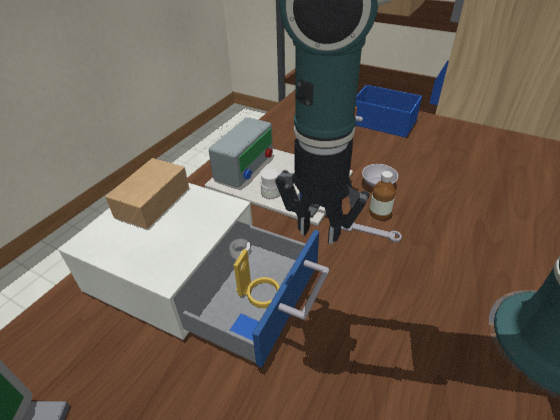

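The wrist view shows the ring at (371,198), the plate top edge at (443,213), and the low cup at (443,258), which stands close to the plate's -y side. I refine the bracket yaw and measure that cup.

```bash
python3 - <<'E'
from h import *
c=dict(np.load('pics/w3.npz'));P=cloud(c); hsv=cv2.cvtColor(c['color'],cv2.COLOR_RGB2HSV)
m=(c['depth']>0)&(hsv[...,0]>20)&(hsv[...,0]<32)&(hsv[...,1]>150)&(P[...,0]>.49)&(P[...,0]<.7)&(P[...,1]>.05)
t=P[m&(P[...,2]>.111)]; rr=cv2.minAreaRect(t[:,:2].astype(np.float32)); print(len(t),rr,np.round(cv2.fitLine(t[:,:2].astype(np.float32),4,0,.01,.01).ravel(),3))
# front face (toward -x) points
f=P[m&(P[...,2]>.05)&(P[...,2]<.105)]; print(np.round(cv2.fitLine(f[:,:2].astype(np.float32),4,0,.01,.01).ravel(),3))
# ring by ray onto z=.032
K=c['K'];mm=(m&(P[...,2]<.045)).astype(np.uint8)
v,u=np.nonzero(mm); sel=u<402; e=cv2.fitEllipse(np.stack([u[sel],v[sel]],1).astype(np.float32)); print(e)
d=np.array(c['orientation'])@np.array([(e[0][0]-K[0,2])/K[0,0],(e[0][1]-K[1,2])/K[1,1],1]);o=c['xyz'];print('ring c',o+d*(.030-o[2])/d[2])
g=(c['depth']>0)&(P[...,0]>.5)&(P[...,0]<.64)&(P[...,1]>.09)&(P[...,1]<.165)&(P[...,2]>.028)&(P[...,2]<.07)&(hsv[...,1]<60)
print('cup',np.round(np.percentile(P[g],[3,50,97],axis=0),3).tolist())
E
```

```text
436 ((0.5748410224914551, 0.18697257339954376), (0.009346149861812592, 0.04388728737831116), 8.475126266479492) [ 0.138 -0.99   0.574  0.187]
[ 0.136 -0.991  0.572  0.182]
((370.560546875, 197.4995880126953), (46.79769515991211, 55.07765579223633), 72.39559936523438)
ring c [0.53183247 0.1822628  0.03      ]
cup [[0.616, 0.091, 0.029], [0.623, 0.115, 0.037], [0.639, 0.13, 0.039]]
```

>>> carry_out(moves=[{"xyz": [15,0,0],"yaw": 0.16},{"xyz": [30,0,0],"yaw": 0.32},{"xyz": [50,1,0],"yaw": 0.48},{"xyz": [70,1,0],"yaw": 0.64},{"xyz": [90,1,0],"yaw": 0.8},{"xyz": [110,2,0],"yaw": 0.96},{"xyz": [130,2,0],"yaw": 1.12},{"xyz": [145,3,0],"yaw": 1.28},{"xyz": [155,3,0],"yaw": 1.44},{"xyz": [159,3,0],"yaw": 1.6},{"xyz": [159,3,0],"yaw": 1.645},{"xyz": [159,3,-20],"yaw": 1.645},{"xyz": [159,3,-40],"yaw": 1.645},{"xyz": [159,3,-60],"yaw": 1.645},{"xyz": [159,3,-75],"yaw": 1.645},{"xyz": [159,3,-75],"yaw": 1.645},{"xyz": [159,3,-75],"yaw": 1.645}], claw=50)

```text
time: 9.12
eef_pos: [0.5754, 0.1875, 0.1708]
eef_rot: [[-0.991, -0.134, 0.001], [-0.134, 0.991, 0.0], [-0.001, 0.0, -1.0]]
ft_force: [0.0, 0.4, 0.9]
opening: 0.805
```

```bash
python3 - <<'E'
from h import *
print(r.get_obs()['qpos'])
cap('wrist','w4');cap('scene','sc4')
E
```

```text
[ 2.73895542e-01  1.77357099e-01  1.82342233e+00 -8.32102706e-09
  1.13990194e+00 -1.43104093e+00]
```

View pics/w4.png

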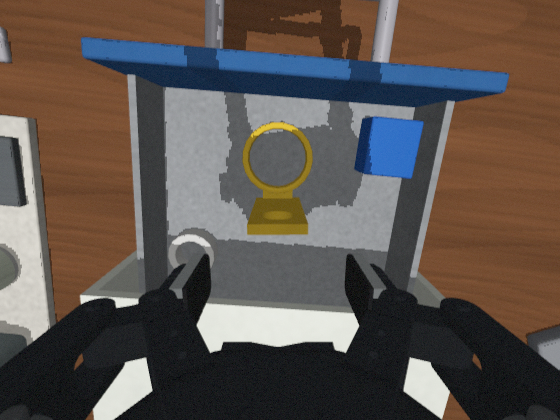

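View pics/sc4.png

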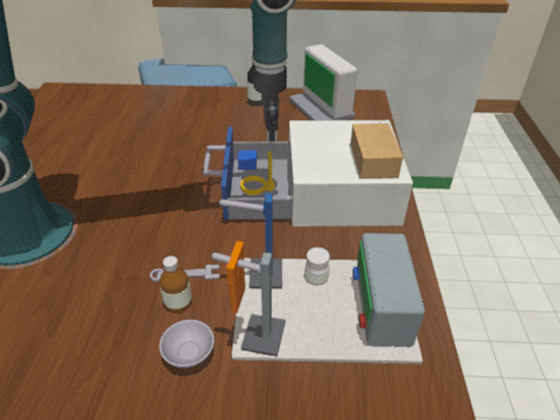

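The plate (248–307, centre 278) is square to the fingers (midline 278). I descend and grip.

>>> carry_out(moves=[{"xyz": [0,0,-20],"yaw": 0},{"xyz": [0,0,-40],"yaw": 0},{"xyz": [0,0,-60],"yaw": 0},{"xyz": [0,0,-80],"yaw": 0},{"xyz": [0,0,-93],"yaw": 0},{"xyz": [0,0,-93],"yaw": 0},{"xyz": [0,0,-93],"yaw": 0}])

```text
time: 10.1
eef_pos: [0.5756, 0.1876, 0.0778]
eef_rot: [[-0.991, -0.134, 0.001], [-0.134, 0.991, 0.0], [-0.001, 0.0, -1.0]]
ft_force: [0.1, 0.5, 1.2]
opening: 0.805
```

>>> carry_out(moves=[{"xyz": [0,0,0],"yaw": 0},{"xyz": [0,0,0],"yaw": 0},{"xyz": [0,0,0],"yaw": 0},{"xyz": [0,0,0],"yaw": 0},{"xyz": [0,0,0],"yaw": 0},{"xyz": [0,0,0],"yaw": 0}], claw=255)

```text
time: 10.85
eef_pos: [0.5762, 0.1876, 0.0786]
eef_rot: [[-0.991, -0.134, 0.003], [-0.134, 0.991, 0.001], [-0.003, 0.0, -1.0]]
ft_force: [1.0, -0.6, 5.6]
opening: 0.503
```

>>> carry_out(moves=[{"xyz": [0,0,5],"yaw": 0},{"xyz": [0,0,15],"yaw": 0},{"xyz": [0,0,40],"yaw": 0},{"xyz": [0,0,70],"yaw": 0},{"xyz": [0,0,110],"yaw": 0},{"xyz": [0,0,150],"yaw": 0},{"xyz": [0,0,190],"yaw": 0},{"xyz": [0,0,220],"yaw": 0},{"xyz": [0,0,220],"yaw": 0}])

```text
time: 11.98
eef_pos: [0.5764, 0.1879, 0.3008]
eef_rot: [[-0.991, -0.134, 0.006], [-0.134, 0.991, 0.002], [-0.006, 0.001, -1.0]]
ft_force: [-0.2, -0.1, -1.3]
opening: 0.508
```

```bash
python3 - <<'E'
from h import *
cap('wrist','w5');cap('scene','sc5')
E
```

```text
(no output)
```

View pics/w5.png

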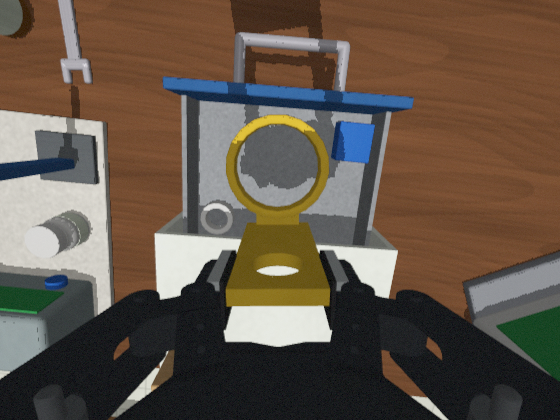

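View pics/sc5.png

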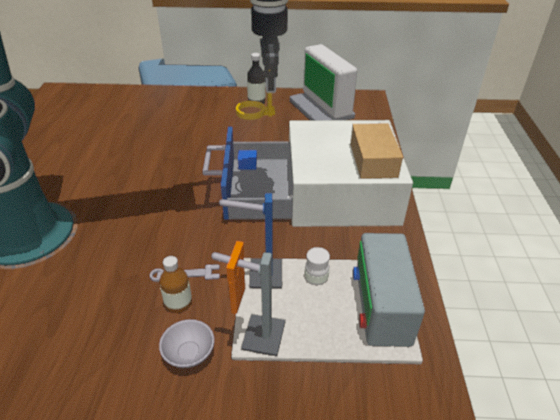

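The bracket is held level and centred. I carry it in front of the free peg.

>>> carry_out(moves=[{"xyz": [-15,-5,0],"yaw": 0},{"xyz": [-40,-15,0],"yaw": 0},{"xyz": [-70,-35,0],"yaw": -0.02},{"xyz": [-95,-65,0],"yaw": -0.04},{"xyz": [-110,-100,0],"yaw": -0.06},{"xyz": [-114,-140,0],"yaw": -0.08},{"xyz": [-114,-180,0],"yaw": -0.1},{"xyz": [-114,-220,0],"yaw": -0.105},{"xyz": [-114,-255,0],"yaw": -0.105},{"xyz": [-114,-285,0],"yaw": -0.105},{"xyz": [-114,-302,-5],"yaw": -0.105},{"xyz": [-114,-309,-20],"yaw": -0.105},{"xyz": [-114,-309,-40],"yaw": -0.105},{"xyz": [-114,-309,-60],"yaw": -0.105},{"xyz": [-114,-309,-75],"yaw": -0.105},{"xyz": [-114,-309,-80],"yaw": -0.105},{"xyz": [-114,-309,-80],"yaw": -0.105},{"xyz": [-114,-309,-80],"yaw": -0.105}])

```text
time: 14.32
eef_pos: [0.4616, -0.1217, 0.2181]
eef_rot: [[-1.0, -0.029, 0.001], [-0.029, 1.0, -0.0], [-0.001, -0.0, -1.0]]
ft_force: [-0.0, -0.7, -1.5]
opening: 0.501
```

```bash
python3 - <<'E'
from h import *
for n,t in [('scene','sc6'),('side','s6'),('wrist','w6')]:
    c=cap(n,t); P=cloud(c); hsv=cv2.cvtColor(c['color'],cv2.COLOR_RGB2HSV); ok=c['depth']>0
    m=ok&(hsv[...,0]>20)&(hsv[...,0]<32)&(hsv[...,1]>150)&(P[...,0]>.35)&(P[...,0]<.6)&(P[...,2]>.1)
    q=P[m]; print(t,np.round(np.percentile(q,[2,50,98],axis=0),3).tolist())
    s=q[q[:,2]>.17]; print('  plate',len(s),np.round(np.percentile(s,[2,50,98],axis=0),3).tolist())
    s=s[s[:,2]>.238]
    if len(s)>5:print('  top',len(s),np.round(np.percentile(s,[3,50,97],axis=0),3).tolist())
    g=ok&(hsv[...,1]<70)&(P[...,2]>.19)&(P[...,2]<.222)&(P[...,0]>.485)&(P[...,0]<.6)&(P[...,1]>-.15)&(P[...,1]<-.08)
    if g.sum()>20: q=P[g]; print('  peg',len(q),np.round(np.percentile(q,[2,50,98],axis=0),3).tolist(),np.round(cv2.fitLine(q.astype(np.float32),4,0,.01,.01).ravel(),4))
E
```

```text
sc6 [[0.388, -0.158, 0.159], [0.431, -0.136, 0.169], [0.471, -0.095, 0.205]]
  plate 297 [[0.387, -0.158, 0.17], [0.439, -0.139, 0.173], [0.466, -0.094, 0.21]]
  peg 276 [[0.501, -0.127, 0.201], [0.539, -0.123, 0.21], [0.578, -0.116, 0.219]] [ 0.9833  0.0392 -0.1777  0.5408 -0.1229  0.2104]
s6 [[0.388, -0.152, 0.159], [0.444, -0.113, 0.169], [0.464, -0.09, 0.243]]
  plate 237 [[0.391, -0.151, 0.17], [0.457, -0.119, 0.186], [0.463, -0.091, 0.251]]
  top 16 [[0.457, -0.142, 0.239], [0.458, -0.135, 0.247], [0.459, -0.127, 0.254]]
  peg 193 [[0.499, -0.121, 0.199], [0.541, -0.114, 0.21], [0.597, -0.104, 0.218]] [ 0.9869  0.0763 -0.1424  0.5414 -0.1142  0.2092]
w6 [[0.387, -0.154, 0.163], [0.457, -0.123, 0.209], [0.464, -0.095, 0.255]]
  plate 9250 [[0.387, -0.154, 0.171], [0.457, -0.123, 0.216], [0.464, -0.095, 0.255]]
  top 3372 [[0.456, -0.143, 0.24], [0.458, -0.123, 0.253], [0.465, -0.102, 0.255]]
  peg 571 [[0.497, -0.126, 0.212], [0.504, -0.121, 0.217], [0.515, -0.115, 0.22]] [ 0.999   0.025   0.0365  0.5048 -0.1207  0.2168]
```

View pics/w6.png

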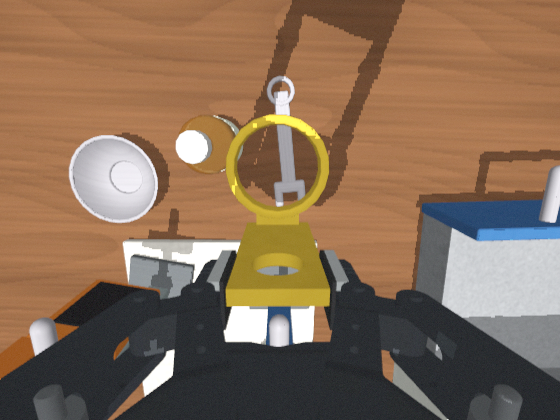

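View pics/sc6.png

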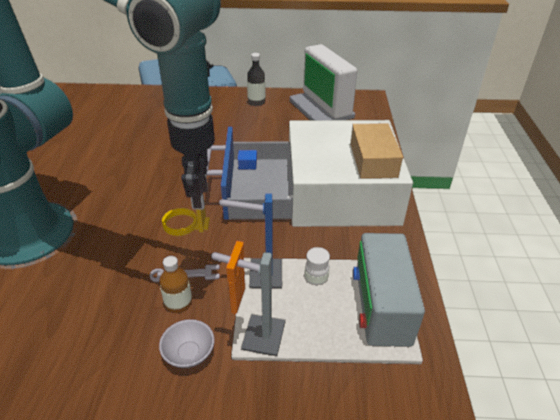

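View pics/s6.png

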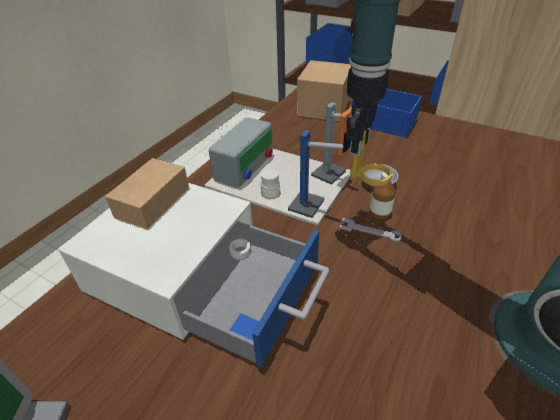

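The wrist view shows the peg tip at (279,325), behind the plate centred at column 278. The eye is about 10 mm above the peg line, so I lower it and start threading.

>>> carry_out(moves=[{"xyz": [0,1,-5],"yaw": 0},{"xyz": [0,1.5,-10],"yaw": 0},{"xyz": [5,1.5,-11],"yaw": 0},{"xyz": [12,2,-12],"yaw": 0},{"xyz": [20,2,-13.5],"yaw": 0},{"xyz": [28,2,-15],"yaw": 0},{"xyz": [36,2.5,-16.5],"yaw": 0},{"xyz": [44,2.5,-18],"yaw": 0},{"xyz": [52,3,-19],"yaw": 0},{"xyz": [56,3,-20],"yaw": 0},{"xyz": [56,3,-20],"yaw": 0}])

```text
time: 15.85
eef_pos: [0.5171, -0.1186, 0.1971]
eef_rot: [[-1.0, -0.029, -0.0], [-0.029, 1.0, 0.0], [0.0, 0.0, -1.0]]
ft_force: [0.4, 0.2, -0.7]
opening: 0.501
```

```bash
python3 - <<'E'
from h import *
ims=[]
for n,t in [('scene','sc7'),('side','s7'),('wrist','w7')]:
    c=cap(n,t)['color'][:,:,::-1]
    if n=='scene': c=cv2.resize(c[150:330,150:350],None,fx=2.2,fy=2.2,interpolation=cv2.INTER_CUBIC)
    if n=='side': c=cv2.resize(c[80:260,260:440],None,fx=2.2,fy=2.2,interpolation=cv2.INTER_CUBIC)
    if n!='wrist': ims.append(c)
cv2.imwrite('pics/m7.png',np.hstack([i[:396,:396] for i in ims]))
E
```

```text
(no output)
```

View pics/m7.png

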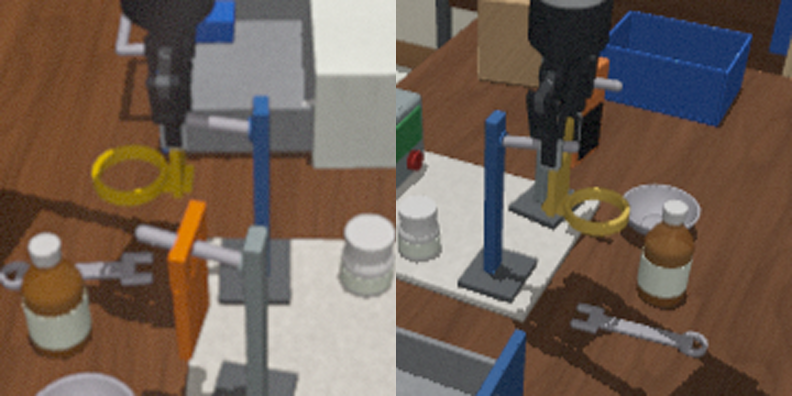

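View pics/w7.png

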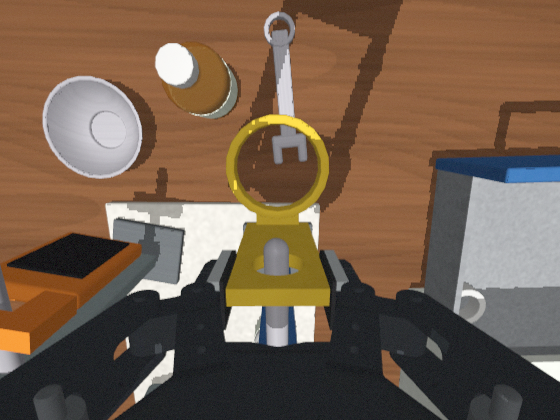

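The peg tip shows through the eye in the wrist view (276,250) and there is no contact force. I continue toward the root, then lower.

>>> carry_out(moves=[{"xyz": [8,0,-1.4],"yaw": 0},{"xyz": [16,0.5,-2.8],"yaw": 0},{"xyz": [24,0.5,-4.2],"yaw": 0},{"xyz": [32,1,-5.6],"yaw": 0},{"xyz": [37,1,-6.4],"yaw": 0},{"xyz": [37,1,-6.4],"yaw": 0},{"xyz": [37,1,-8],"yaw": 0},{"xyz": [37,1,-9.5],"yaw": 0},{"xyz": [37,1,-11],"yaw": 0},{"xyz": [37,1,-11],"yaw": 0}])

```text
time: 17.25
eef_pos: [0.5539, -0.1177, 0.187]
eef_rot: [[-1.0, -0.029, 0.0], [-0.029, 1.0, -0.0], [-0.0, -0.0, -1.0]]
ft_force: [-2.5, 0.2, 3.0]
opening: 0.508
```

Light contact (the bracket rests on the peg), so I release gently.

>>> carry_out(moves=[{"xyz": [0,0,-0.5],"yaw": 0},{"xyz": [0,0,-0.5],"yaw": 0},{"xyz": [0,0,-0.5],"yaw": 0},{"xyz": [0,0,-0.5],"yaw": 0},{"xyz": [0,0,-0.5],"yaw": 0}], claw=60)

```text
time: 17.88
eef_pos: [0.554, -0.1176, 0.1857]
eef_rot: [[-1.0, -0.029, -0.0], [-0.029, 1.0, -0.0], [0.0, -0.0, -1.0]]
ft_force: [0.8, 0.2, -0.4]
opening: 0.765
```

```bash
python3 - <<'E'
from h import *
ims=[]
for n,t in [('scene','sc8'),('side','s8'),('wrist','w8')]:
    c=cap(n,t)['color'][:,:,::-1]
    if n=='scene': c=cv2.resize(c[150:330,150:350],None,fx=2.2,fy=2.2,interpolation=cv2.INTER_CUBIC)
    if n=='side': c=cv2.resize(c[80:260,260:440],None,fx=2.2,fy=2.2,interpolation=cv2.INTER_CUBIC)
    if n!='wrist': ims.append(c)
cv2.imwrite('pics/m8.png',np.hstack([i[:396,:396] for i in ims]))
E
```

```text
(no output)
```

View pics/m8.png

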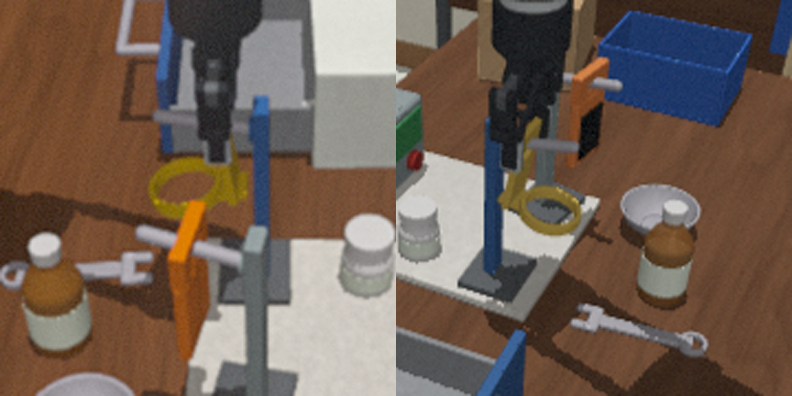

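View pics/w8.png

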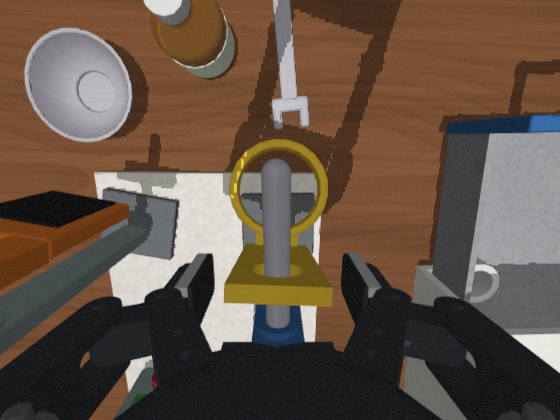

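The bracket hangs on the peg with the ring outward, tilted slightly. The wrist view shows the peg running through the eye (tip at (276,165), eye at (276,268)). I rise clear and return to the handle.

>>> carry_out(moves=[{"xyz": [0,0,8],"yaw": 0},{"xyz": [0,0,20],"yaw": 0},{"xyz": [0,0,40],"yaw": 0},{"xyz": [0,0,70],"yaw": 0},{"xyz": [0,0,105],"yaw": 0},{"xyz": [0,0,135],"yaw": 0},{"xyz": [-15,30,145],"yaw": -0.1},{"xyz": [-30,65,145],"yaw": -0.25},{"xyz": [-50,105,145],"yaw": -0.4},{"xyz": [-70,145,145],"yaw": -0.55},{"xyz": [-88,185,145],"yaw": -0.7},{"xyz": [-105,220,145],"yaw": -0.85},{"xyz": [-118,250,145],"yaw": -1.0},{"xyz": [-128,275,140],"yaw": -1.15},{"xyz": [-135,293,130],"yaw": -1.3},{"xyz": [-139,302,110],"yaw": -1.45},{"xyz": [-139,302,85],"yaw": -1.54},{"xyz": [-139,302,60],"yaw": -1.54},{"xyz": [-139,302,50],"yaw": -1.54},{"xyz": [-139,302,50],"yaw": -1.54}], claw=60)

```text
time: 20.52
eef_pos: [0.415, 0.1844, 0.2362]
eef_rot: [[-0.06, 0.998, -0.0], [0.998, 0.06, 0.0], [0.0, -0.0, -1.0]]
ft_force: [0.4, -0.4, -0.0]
opening: 0.765
```

```bash
python3 - <<'E'
from h import *
cap('wrist','w9');cap('scene','sc9')
E
```

```text
(no output)
```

View pics/w9.png

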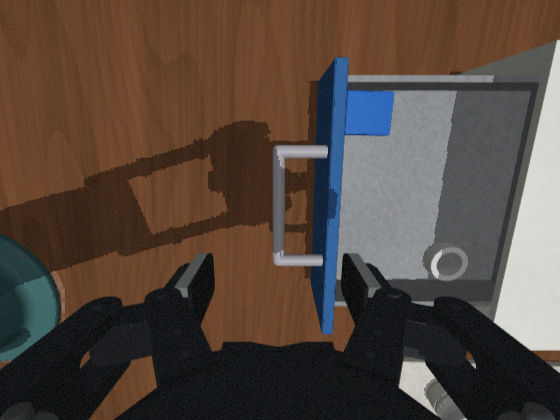

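View pics/sc9.png

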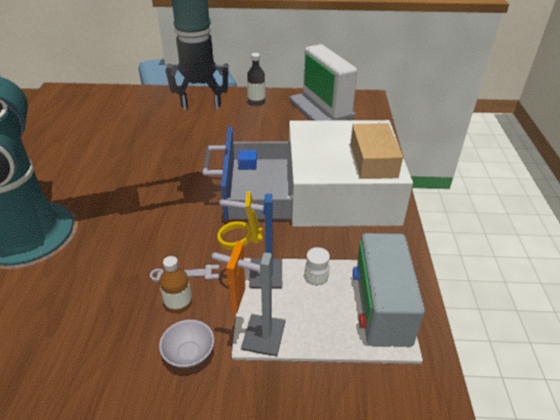

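The bracket hangs well on the peg, with the plate at (253,218) and the ring pointing outward. The handle is between the fingers again at column 278. I narrow the jaws, go down and grip.

>>> carry_out(moves=[{"xyz": [0,0,0],"yaw": 0},{"xyz": [0,0,0],"yaw": 0},{"xyz": [0,0,-20],"yaw": 0},{"xyz": [0,0,-45],"yaw": 0},{"xyz": [0,0,-70],"yaw": 0},{"xyz": [0,0,-95],"yaw": 0},{"xyz": [0,0,-120],"yaw": 0},{"xyz": [0,0,-140],"yaw": 0},{"xyz": [0,0,-150],"yaw": 0},{"xyz": [0,0,-150],"yaw": 0},{"xyz": [0,0,-150],"yaw": 0}], claw=140)

```text
time: 22.0
eef_pos: [0.4158, 0.1847, 0.0867]
eef_rot: [[-0.06, 0.998, 0.001], [0.998, 0.06, 0.001], [0.0, 0.001, -1.0]]
ft_force: [0.2, 0.1, -0.0]
opening: 0.452
```

>>> carry_out(moves=[{"xyz": [0,0,0],"yaw": 0},{"xyz": [0,0,0],"yaw": 0},{"xyz": [0,0,0],"yaw": 0},{"xyz": [0,0,0],"yaw": 0},{"xyz": [0,0,0],"yaw": 0}], claw=255)

```text
time: 22.62
eef_pos: [0.4158, 0.1847, 0.0868]
eef_rot: [[-0.06, 0.998, 0.002], [0.998, 0.06, 0.001], [0.0, 0.002, -1.0]]
ft_force: [-1.1, -0.3, 5.0]
opening: 0.114
```

>>> carry_out(moves=[{"xyz": [3,0,0],"yaw": 0},{"xyz": [9,0.5,0],"yaw": 0},{"xyz": [18,1,0],"yaw": 0},{"xyz": [28,1.6,0],"yaw": 0},{"xyz": [38,2.2,0],"yaw": 0},{"xyz": [48,2.8,0],"yaw": 0},{"xyz": [58,3.4,0],"yaw": 0},{"xyz": [68,4,0],"yaw": 0},{"xyz": [78,4.6,0],"yaw": 0},{"xyz": [88,5.2,0],"yaw": 0},{"xyz": [98,5.8,0],"yaw": 0},{"xyz": [108,6.4,0],"yaw": 0},{"xyz": [118,7,0],"yaw": 0},{"xyz": [128,7.5,0],"yaw": 0},{"xyz": [138,8,0],"yaw": 0},{"xyz": [148,8.6,0],"yaw": 0},{"xyz": [155,9,0],"yaw": 0},{"xyz": [160,9.3,0],"yaw": 0},{"xyz": [163,9.5,0],"yaw": 0},{"xyz": [163,9.5,0],"yaw": 0}])

```text
time: 25.12
eef_pos: [0.5789, 0.1942, 0.0868]
eef_rot: [[-0.06, 0.998, 0.002], [0.998, 0.06, 0.001], [0.0, 0.002, -1.0]]
ft_force: [-0.2, -1.0, 3.9]
opening: 0.11
```

>>> carry_out(moves=[{"xyz": [1.5,0.1,0],"yaw": 0},{"xyz": [3,0.2,0],"yaw": 0},{"xyz": [4.5,0.3,0],"yaw": 0},{"xyz": [5,0.3,0],"yaw": 0}])

```text
time: 25.62
eef_pos: [0.5817, 0.1943, 0.0868]
eef_rot: [[-0.06, 0.998, -0.003], [0.998, 0.06, -0.0], [0.0, -0.003, -1.0]]
ft_force: [-6.7, -0.1, 10.2]
opening: 0.118
```

>>> carry_out(moves=[{"xyz": [1,0.1,0],"yaw": 0},{"xyz": [2,0.1,0],"yaw": 0},{"xyz": [3,0.2,0],"yaw": 0},{"xyz": [3,0.2,0],"yaw": 0}])

```text
time: 26.12
eef_pos: [0.5817, 0.1943, 0.0867]
eef_rot: [[-0.06, 0.998, -0.009], [0.998, 0.06, -0.001], [-0.0, -0.009, -1.0]]
ft_force: [-13.6, -1.8, 16.8]
opening: 0.116
```

The drawer stops hard at the handle x of 0.5817 with force rising, so it is shut. I ease off partly, release and rise.

>>> carry_out(moves=[{"xyz": [-3,0,0],"yaw": 0},{"xyz": [-4,0,0],"yaw": 0}])

```text
time: 26.38
eef_pos: [0.5817, 0.1943, 0.0868]
eef_rot: [[-0.06, 0.998, -0.0], [0.998, 0.06, -0.0], [-0.0, -0.0, -1.0]]
ft_force: [-1.5, -1.4, 6.7]
opening: 0.117
```

>>> carry_out(moves=[{"xyz": [0,0,0],"yaw": 0},{"xyz": [0,0,0],"yaw": 0},{"xyz": [0,0,0],"yaw": 0},{"xyz": [0,0,0],"yaw": 0},{"xyz": [0,0,20],"yaw": 0},{"xyz": [0,0,50],"yaw": 0},{"xyz": [0,0,90],"yaw": 0},{"xyz": [-20,0,130],"yaw": 0},{"xyz": [-50,0,150],"yaw": 0},{"xyz": [-80,0,160],"yaw": 0},{"xyz": [-80,0,160],"yaw": 0}], claw=140)

```text
time: 27.75
eef_pos: [0.5016, 0.1948, 0.2489]
eef_rot: [[-0.061, 0.998, 0.004], [0.998, 0.061, 0.001], [0.001, 0.004, -1.0]]
ft_force: [-0.4, -0.8, -0.5]
opening: 0.451
```

```bash
python3 - <<'E'
from h import *
for n,t in [('scene','sc10'),('side','s10'),('wrist','w10')]:
    c=cap(n,t); P=cloud(c); hsv=cv2.cvtColor(c['color'],cv2.COLOR_RGB2HSV);ok=c['depth']>0
    for nm,x0,x1,y0,y1,z0,z1 in [('bottle',.36,.46,-.24,-.14,.02,.14),('dish',.37,.52,-.37,-.245,.012,.04)]:
        for tt in [n+'0',t]:
            cc=dict(np.load(f'pics/{tt}.npz'));Q=cloud(cc); Q=Q[cc['depth']>0]
            k=(Q[:,0]>x0)&(Q[:,0]<x1)&(Q[:,1]>y0)&(Q[:,1]<y1)&(Q[:,2]>z0)&(Q[:,2]<z1)
            if k.sum()>50: print(tt,nm,k.sum(),np.round(np.percentile(Q[k],[2,50,98],axis=0),4).tolist())
    b=ok&(hsv[...,0]>105)&(hsv[...,0]<125)&(hsv[...,1]>120)&(P[...,1]>.05)&(P[...,2]>.02)
    if b.sum()>20: print(t,' front',np.round(cv2.fitLine(P[b][:,:2].astype(np.float32),1,0,.01,.01).ravel(),4))
    m=ok&(hsv[...,0]>20)&(hsv[...,0]<32)&(hsv[...,1]>150)&(P[...,0]>.4)&(P[...,0]<.6)&(P[...,1]<-.05)&(P[...,1]>-.2)
    if m.sum()>20: print(t,' bracket',np.round(np.percentile(P[m],[2,50,98],axis=0),3).tolist())
E
```

```text
scene0 bottle 1186 [[0.3847, -0.221, 0.0232], [0.4131, -0.2087, 0.0785], [0.4346, -0.1837, 0.1262]]
sc10 bottle 1188 [[0.3845, -0.221, 0.0221], [0.413, -0.2086, 0.0785], [0.4347, -0.1843, 0.1264]]
scene0 dish 1397 [[0.4045, -0.3546, 0.0123], [0.4418, -0.2912, 0.0244], [0.4952, -0.2625, 0.037]]
sc10 dish 1412 [[0.4046, -0.3544, 0.0123], [0.4419, -0.2914, 0.0241], [0.4953, -0.2627, 0.0373]]
sc10  bracket [[0.492, -0.153, 0.121], [0.551, -0.127, 0.137], [0.575, -0.09, 0.224]]
side0 bottle 798 [[0.3795, -0.1976, 0.0218], [0.4029, -0.1737, 0.0752], [0.4307, -0.1627, 0.1254]]
s10 bottle 803 [[0.3794, -0.1975, 0.0221], [0.4029, -0.1742, 0.075], [0.4305, -0.1624, 0.1256]]
side0 dish 392 [[0.4044, -0.3535, 0.0128], [0.4656, -0.3313, 0.027], [0.4955, -0.2607, 0.0363]]
s10 dish 388 [[0.4046, -0.354, 0.013], [0.4658, -0.3317, 0.0275], [0.4951, -0.2603, 0.0365]]
s10  front [ 0.0576 -0.9983  0.6266  0.2218]
s10  bracket [[0.493, -0.148, 0.122], [0.551, -0.103, 0.138], [0.567, -0.086, 0.218]]
wrist0 bottle 123 [[0.4035, -0.1871, 0.0206], [0.4166, -0.1652, 0.0263], [0.4261, -0.1634, 0.1117]]
wrist0 dish 565 [[0.4082, -0.3443, 0.013], [0.4199, -0.3021, 0.0264], [0.4404, -0.2607, 0.0361]]
w10  front [ 0.0581 -0.9983  0.6263  0.2206]
```

View pics/sc10.png

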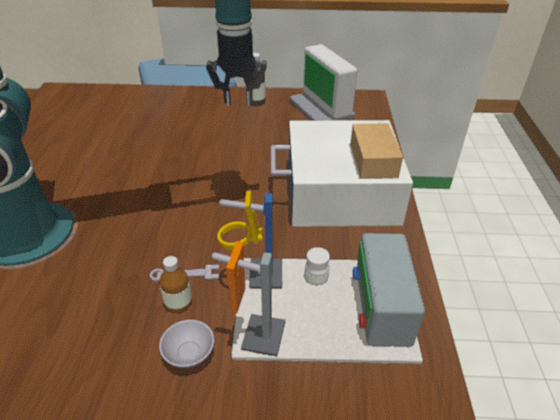

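View pics/s10.png

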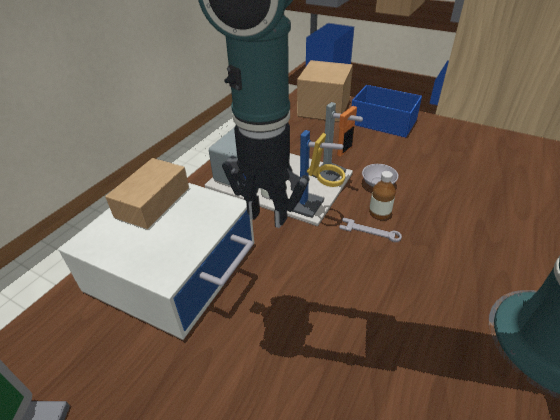

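View pics/w10.png

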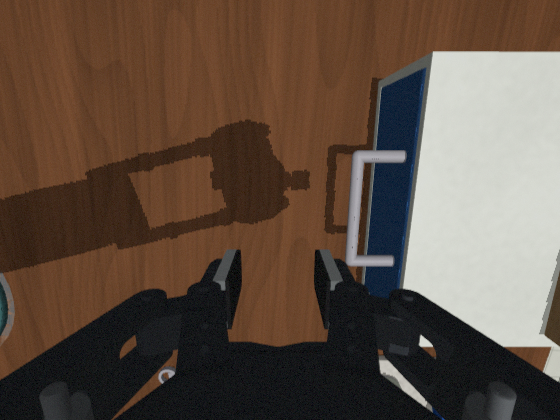

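```bash
python3 - <<'E'
from h import *
for t in ['side0','s10']:
    c=dict(np.load(f'pics/{t}.npz'));P=cloud(c);hsv=cv2.cvtColor(c['color'],cv2.COLOR_RGB2HSV)
    b=(c['depth']>0)&(hsv[...,0]>105)&(hsv[...,0]<125)&(hsv[...,1]>120)&(P[...,1]>.2)&(P[...,1]<.34)&(P[...,2]>.03)&(P[...,2]<.11)
    w=(c['depth']>0)&(hsv[...,1]<50)&(abs(P[...,2]-.13)<.004)&(P[...,1]>.2)&(P[...,1]<.32)&(P[...,0]>.58)&(P[...,0]<.66)
    n=np.array([.9983,.058]); print(t,'front',np.median(P[b][:,:2]@n),'cab edge',np.percentile(P[w][:,:2]@n,1))
print(r.close_job())
E
```

```text
side0 front 0.6324206573701385 cab edge 0.6386624241799664
s10 front 0.6384135146058544 cab edge 0.6385483535344548
the job is handed in; nothing more can be done
None
```

I pulled the blue drawer about 165 mm open and took out the bracket. I then hung it by its eye on the blue stand's free peg, ring pointing away from the post, and pushed the drawer shut. I handed the job in at about 28 s, and it gives no verdict.

My last checks:
- **Drawer:** the push ended on a hard stop with the force rising to about 14 N. The drawer front is level with the cabinet face to within 0.2 mm; it started about 6 mm ajar.
- **Bracket:** I released it about 12 mm past the peg's middle towards the post, and it hangs freely. It leans a little, with its foot towards the post.
- **Bottle and dish:** their measured positions agree with the first pictures to within about 1 mm, which is the measuring noise.
- **Robot:** the gripper was clear of everything at the end.

One reading disagrees: the gripper's x at the handle was almost the same when I first gripped it (581.5 mm) as when the drawer was shut (581.7 mm), although the pictures show about 6 mm of movement. I think the first grip pushed the drawer in slightly, and I relied on the pictures and the hard stop.

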